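# Set the length stop of a strap gauge to the pattern

## Robot

A 6-joint arm with a two-finger parallel gripper is mounted at the origin on the work surface. World frame = base frame: x ahead of the robot, y to its left, z up, the work surface at z = 0. Lengths are in m, angles in rad, forces in N, time in s.
With the tool pointing down it reaches from about 0.275 to 0.75 m from the base axis. Payload 10.2 kg.
Tool frame: the origin (TCP) lies between the finger pads; the fingertips stand 25 mm ahead of it and the grasp point (between the pads) lies 6 mm ahead of it; z points along the fingers, y is the line along which they close (so a half turn about z gives the same grasp; the last joint's range is limited). The gripper opens to 88 mm and grips with 3 to 60 N. Pads are 18 mm wide; open, the fingers measure 123 mm over their backs; the gripper's body (75 mm by 187 mm) begins 45 mm behind the grasp point.
Start: joints at [-1.502, 0.313, 1.498, -0, 1.331, -0.223], TCP at [0.151, -0.503, 0.264] pointing down, gripper open.
Joint ranges: [-2.94, 2.94], [-0.97, 2.17], [0.19, 2.56], [-1.23, 4.37], [0.02, 3.11], [-2.88, 2.88]. Speed limits (rad/s): [2.39, 2.39, 3.01, 3.14, 3.14, 3.14].

## Interface

Orientations are given as a rotation vector (axis times angle).
In Python, from rig import arm gives the robot as it stands. The module is installed in compiled form; this text tells all that it offers. Calls block until the motion is done:
- arm.move_ptp(position, orientation): joint-space move of the TCP to a pose.
- arm.servo_line(position, rot=None, feed=0.15): straight line of the TCP; rot=None keeps the orientation; feed is the mean speed in m/s.
- arm.goto_joints(angles): joint-space move.
- arm.set_gripper(opening, strength=None): finger opening in m; strength is the grip in N (None keeps the last); returns when the fingers have stopped.
- arm.hold(seconds).
- arm.solve_ik(position, orientation): joint angles nearest the present ones, or None.
- arm.get_obs(): the state.
- arm.read_camera(name): name is "scene" or "top"; returns (picture, depth): 400x640x3 uint8, red, green, blue; 400x640 float32, m along the optical axis (not along the pixel's ray), 0 where there is no reading.
- arm.camera_model(name): a dict with "K" (3x3 intrinsics, pixels), "R" (3x3) and "t" (3): a world point X has camera coordinates R X + t. Camera axes: x right, y down, z forward; pixel columns grow to the right and rows downward; lengths in m; the calibration is good to about 2 mm. A picture is of the moment at which its call begins. camera_model takes no time and is no camera call.
A pose or a line that the arm cannot do raises arm.MotionError and nothing moves.
- arm.close_job(): hands the job in; it is judged then, once.
The state is a dict: "time_s": time; "joints": joint angles; "joint_vel": joint speeds; "effort": joint torques, N m; "tcp_pos": TCP position; "eef_rot": TCP orientation; "wrist_force": force on the tool from outside, world axes, zero at the start; "ft_torque": the same for the moment, N m; "finger_gap": finger opening in m; "gripper_force": force on a finger pad.
Only numpy, scipy, OpenCV 4.12 (cv2) and the standard library are available. Lean on these libraries where they do the work, as an engineer would, in place of code of your own. Each camera call takes 0.05 s, during which the arm holds its last target. There are 200 camera calls.

## Task

On the leather bench, set the strap gauge that holds the brass strap pattern: squeeze the lock tab of its broad-plate stop against the fixed fin beside it, and with the tab held in slide the stop along its rail until the plate's leading edge lines up with the square end of the pattern. Then let go so that the tab springs out and locks. Leave the stop with the round pin on the other gauge where it is.

Things in the scene. Friction and masses are not known exactly. Their poses are not given: they have to be found in the camera images.
- stop_grip (a point): Point midway between the two upright fins on the broad-plate stop (aluminium carriage on a steel rail), 60 mm above the bench. Fins 8 mm thick, 40 mm along y, 38 to 80 mm above the bench, 40 mm over outer faces across x; grip them there from above. Ribbed -x fin: lock tab; +x fin: fixed. y: along the rail, the way to slide, 60 to 200 mm, 2 N friction; plate's leading edge is 20 mm ahead in y.
- pattern_end (a point): Middle of the square end of the brass strap pattern (24 x 106 x 6 mm, other end round), pinned to the plywood board (120 x 380 x 12 mm) of the same gauge, 53 mm to the +x side of the rail. Axes parallel to stop_grip's; the pattern extends along +y. The plate (top 29 mm above the bench, reaching 76 mm to +x of stop_grip) passes above it. Set: stop_grip at y = -20 mm in this frame.
- stop_tab (a joint): Travel of the stop's lock tab in m: 0 (down to -0.0015) = sprung out, the stop is locked and resists some 35 N; 0.007 = squeezed fully in along stop_grip's +x towards the fixed fin, leaving 33 mm over the fins. The spring takes about 7 N to start, 13 N fully in; the lock is free only from about 0.0035 on, so keep it fully in while sliding.
- pin_grip (a point): Same grip (same fins and sizes) on the carriage of the second, similar gauge, which has a narrow arm with a round 12 mm pin in place of the broad plate, and no pattern. Leave it where it is. Either gauge may be the nearer to the robot; they stand about 210 mm apart.

How it is judged:
On the way, in this order (a step that is already met when the one before it is completed fails the run):
1. the lock tab is squeezed in (more than 4 mm) while the stop is still where it stood (within 15 mm) (value of joint stop_tab above 0.004 m and distance of stop_grip from where it was at the start of the episode below 0.015 m), for 0.1 s.
2. with the tab still held in (more than 4 mm), the plate's leading edge is level with the pattern's end within 12 mm (value of joint stop_tab above 0.004 m and y of stop_grip in the frame of pattern_end between -0.032 and -0.008 m), for 0.1 s.
At the end, for the whole second after the job is handed in: the leading edge of the stop's plate is level with the square end of the pattern within 12 mm along the rail, and the lock tab is released and sprung out to within 1 mm (y of stop_grip in the frame of pattern_end between -0.032 and -0.008 m and value of joint stop_tab below 0.001 m); the robot touches nothing.
It fails at once if the pin stop on the other gauge is moved by more than 15 mm (distance of pin_grip from where it was at the start of the episode above 0.015 m).
It also fails if it takes over 34 s, if anything falls off the work surface, if the arm or the gripper's body presses on something with over 40 N, if the wrist force passes 120 N, or if a joint passes its speed limit or range.

## Working session

There is one attempt and no reset: what is moved stays moved. The work goes in short steps, each a Python script; the robot and the scene stay as the last script left them, time stands still between calls to the robot, and variables do not carry over. Pictures are saved under pics/ and viewed, at most 10 in all, crops included, and the job is handed in when it is done.

```bash
mkdir -p pics; python3 - <<'E'
from rig import arm
import cv2,numpy as np
for n in("top","scene"):
    p,d=arm.read_camera(n); cv2.imwrite(f"pics/{n}0.png",p[...,::-1]); np.savez(f"{n}0.npz",p=p,d=d,**arm.camera_model(n))
    m=arm.camera_model(n);print(n,m["K"].tolist(),(-m["R"].T@m["t"]),m["R"].round(3).tolist())
o=arm.get_obs();print(o["time_s"],o["eef_rot"],o["finger_gap"])
E
```

```text
top [[375.1736182876633, 0.0, 322.7105048771504], [0.0, 375.1736182876633, 200.17765018626426], [0.0, 0.0, 1.0]] [ 0.43313467 -0.06514427  0.70267241] [[-0.012, -1.0, 0.022], [-0.985, 0.008, -0.175], [0.175, -0.024, -0.984]]
scene [[504.9656571595367, 0.0, 318.61538099768654], [0.0, 504.9656571595367, 199.1824397003175], [0.0, 0.0, 1.0]] [ 0.89083578 -0.58027937  0.58988056] [[0.847, 0.531, 0.015], [0.35, -0.535, -0.769], [-0.401, 0.657, -0.639]]
0.1 [-3.10712973e+00 -4.56618467e-01 -1.11540511e-04] 0.08855910243079755
```

View pics/top0.png

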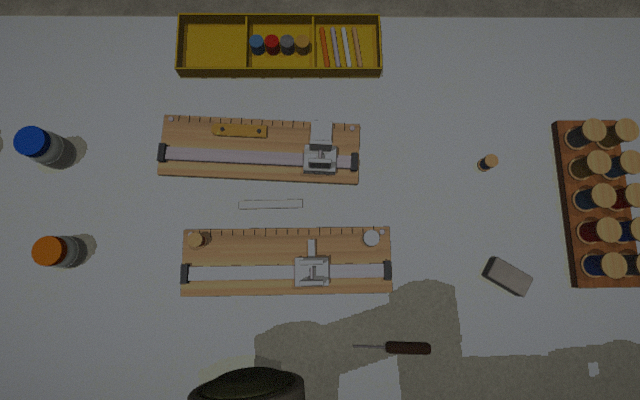

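View pics/scene0.png

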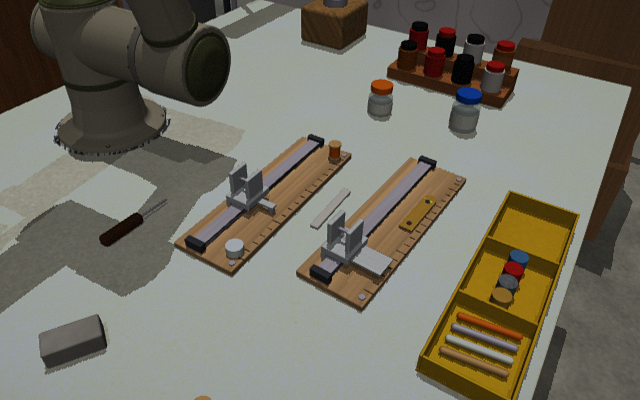

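The top view shows the broad-plate stop on the farther gauge, with its fins near (320,158) and its plate at (321,133). The brass pattern runs from column 212 to 267, and its end at column 267 faces the stop. The pin gauge is nearer the robot, with its fins near (313,272).

```bash
cat >meas.py <<'E'
import cv2,numpy as np
def world(p,d,K,R,t):
    v,u=np.mgrid[:400,:640]; c=np.stack([(u-K[0,2])/K[0,0]*d,(v-K[1,2])/K[1,1]*d,d],-1)
    return (c-t)@R
def ray(uv,z,K,R,t):
    uv=np.atleast_2d(uv); r=np.c_[(uv-K[:2,2])/np.diag(K)[:2],np.ones(len(uv))]@R; o=-R.T@t
    return o+r*((z-o[2])/r[:,2])[:,None]
E
python3 - <<'E'
from meas import *
for n in("top","scene"):
    f=np.load(n+"0.npz");p,d,K,R,t=[f[k] for k in("p","d","K","R","t")]
    W=world(p,d,K,R,t); x,y,z=W[...,0],W[...,1],W[...,2]
    h=cv2.cvtColor(p,cv2.COLOR_RGB2HSV)
    reg=(d>0)&(x>.3)&(x<.62)&(y>-.25)&(y<.3)
    # brass
    m=((h[...,0]>18)&(h[...,0]<32)&(h[...,1]>150)&reg&(z<.03)).astype(np.uint8)
    cs=max(cv2.findContours(m,0,cv2.CHAIN_APPROX_NONE)[0],key=cv2.contourArea)
    P=ray(cs[:,0].astype(float),.018,K,R,t)[:,:2]
    r=cv2.minAreaRect((P*1000).astype(np.float32));print(n,"brass",r,cv2.boxPoints(r).round(1).tolist(), cs[:,0].min(0),cs[:,0].max(0))
    # fins
    m=(reg&(z>.065)&(z<.095)).astype(np.uint8)
    N,L,S,C=cv2.connectedComponentsWithStats(m)
    for i in range(1,N):
        if S[i,4]>8: q=W[L==i]*1000;print(" fin",S[i],np.percentile(q,[3,50,97],0).round(0).tolist(),cv2.minAreaRect(q[:,:2].astype(np.float32)))
    # board
    m=(reg&(z>.006)&(z<.02)&(x>.44)).astype(np.uint8)
    c=max(cv2.findContours(m,0,cv2.CHAIN_APPROX_NONE)[0],key=cv2.contourArea)
    q=ray(c[:,0].astype(float),.012,K,R,t)[:,:2]*1000
    print(" board",cv2.minAreaRect(q.astype(np.float32)))
    if n=="top": cr=cv2.resize(p[105:195,150:370],None,fx=3.6,fy=3.6,interpolation=cv2.INTER_CUBIC)
    else: cr=cv2.resize(p[150:310,290:480],None,fx=3.6,fy=3.6,interpolation=cv2.INTER_CUBIC)
    cv2.imwrite(f"pics/{n}c.png",cr[...,::-1])
E
```

```text
top brass ((300.7492980957031, -196.00674438476562), (0.0, 0.0), 0.0) [[300.70001220703125, -196.0], [300.70001220703125, -196.0], [300.70001220703125, -196.0], [300.70001220703125, -196.0]] [390 343] [390 343]
 fin [308 158  23   8 154] [[608.0, -94.0, 67.0], [611.0, -76.0, 79.0], [616.0, -57.0, 82.0]] ((612.3493041992188, -75.01438903808594), (38.66135025024414, 8.739413261413574), 87.1636962890625)
 fin [299 260  24   5 119] [[438.0, -78.0, 77.0], [441.0, -60.0, 79.0], [444.0, -40.0, 81.0]] ((440.9821472167969, -58.98217010498047), (37.857627868652344, 6.537177085876465), 89.33639526367188)
 fin [299 280  25   7 137] [[404.0, -78.0, 67.0], [407.0, -60.0, 80.0], [412.0, -40.0, 82.0]] ((407.31048583984375, -59.65604019165039), (8.59897518157959, 39.22185516357422), 2.4097039699554443)
 board ((472.72021484375, -15.0419921875), (65.2292709350586, 378.5515441894531), 0.04695303365588188)
scene brass ((308.19805908203125, -197.6635284423828), (0.0, 0.0), 0.0) [[308.20001220703125, -197.6999969482422], [308.20001220703125, -197.6999969482422], [308.20001220703125, -197.6999969482422], [308.20001220703125, -197.6999969482422]] [141 218] [141 218]
 fin [229 163  18  18 175] [[407.0, -80.0, 66.0], [412.0, -62.0, 75.0], [414.0, -43.0, 80.0]] ((410.8323974609375, -59.622894287109375), (10.468647956848145, 42.898094177246094), 3.3894846439361572)
 fin [244 169  18  20 174] [[440.0, -80.0, 65.0], [446.0, -63.0, 75.0], [448.0, -43.0, 80.0]] ((443.6514892578125, -61.05010223388672), (39.44124984741211, 9.891657829284668), 89.72740936279297)
 fin [327 210  18  22 184] [[611.0, -96.0, 66.0], [617.0, -82.0, 77.0], [620.0, -60.0, 81.0]] ((615.0244140625, -77.09451293945312), (39.632667541503906, 9.403675079345703), 89.19233703613281)
 board ((473.57476806640625, -18.503662109375), (383.413330078125, 76.58304595947266), 89.89688873291016)
```

View pics/topc.png

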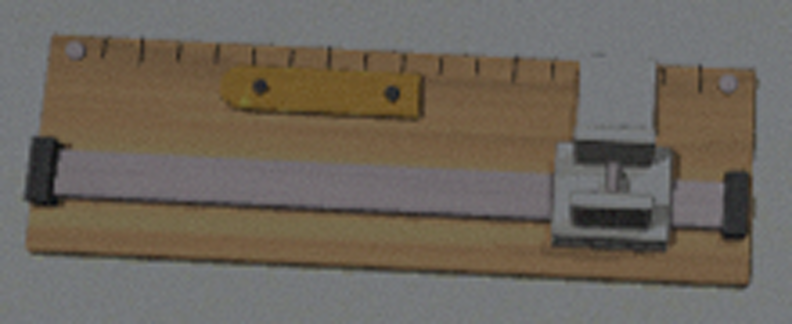

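View pics/scenec.png

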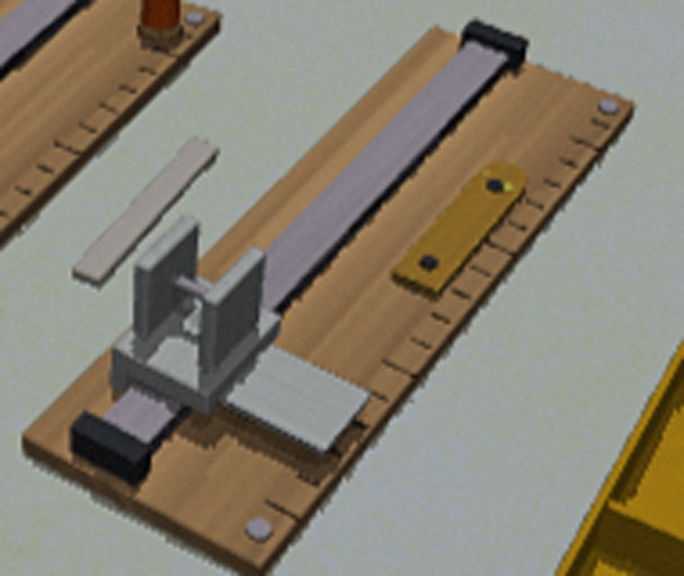

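The crops confirm that the pattern's square end faces the stop (top image column about 267, row 131). My x window cut off the far gauge, so I'm measuring again with a wider one.

```bash
python3 - <<'E'
from meas import *
for n in("top","scene"):
    f=np.load(n+"0.npz");p,d,K,R,t=[f[k] for k in("p","d","K","R","t")]
    W=world(p,d,K,R,t); x,y,z=W[...,0],W[...,1],W[...,2]
    h=cv2.cvtColor(p,cv2.COLOR_RGB2HSV)
    reg=(d>0)&(x>.56)&(x<.735)&(y>-.2)&(y<.29)
    m=((h[...,0]>18)&(h[...,0]<32)&(h[...,1]>150)&reg&(z<.03)).astype(np.uint8)
    cs=max(cv2.findContours(m,0,cv2.CHAIN_APPROX_NONE)[0],key=cv2.contourArea)
    P=ray(cs[:,0].astype(float),.018,K,R,t)[:,:2]
    r=cv2.minAreaRect((P*1000).astype(np.float32));print(n,"brass",r,cv2.boxPoints(r).round(1).tolist(),cs[:,0].min(0),cs[:,0].max(0))
    m=(reg&(z>.06)&(z<.095)).astype(np.uint8)
    N,L,S,C=cv2.connectedComponentsWithStats(m)
    for i in range(1,N):
        if S[i,4]>8:
            for zz in(.06,.076):
                q=W[(L==i)&(z>zz)]*1000;print(" fin",S[i],np.percentile(q,[3,50,97],0).round(0).tolist(),cv2.minAreaRect(q[:,:2].astype(np.float32)))
    m=(reg&(z>.007)).astype(np.uint8)
    c=max(cv2.findContours(m,0,cv2.CHAIN_APPROX_NONE)[0],key=cv2.contourArea)
    b=W[(reg&(z>.007)&(z<.017))][:,:2]*1000
    r=cv2.minAreaRect(b.astype(np.float32));print(" board",r)
    # plate
    b=W[reg&(z>.022)&(z<.035)&(x>.655)&(h[...,1]<60)]*1000
    print(" plate",cv2.minAreaRect(b[:,:2].astype(np.float32)),np.percentile(b,[2,50,98],0).round(0).tolist())
E
```

```text
top brass ((691.9100952148438, 76.30847930908203), (103.74789428710938, 23.8085880279541), 86.53034973144531) [[676.9000244140625, 25.299999237060547], [700.7000122070312, 23.799999237060547], [706.9000244140625, 127.4000015258789], [683.2000122070312, 128.8000030517578]] [212 123] [266 137]
 fin [309 140  23   9 178] [[641.0, -96.0, 61.0], [644.0, -77.0, 78.0], [650.0, -58.0, 81.0]] ((645.9884033203125, -77.2043228149414), (39.15775680541992, 8.986197471618652), 87.3274917602539)
 fin [309 140  23   9 178] [[642.0, -96.0, 77.0], [646.0, -75.0, 79.0], [650.0, -58.0, 81.0]] ((646.3436889648438, -76.8536605834961), (38.338497161865234, 8.312602996826172), 88.2835693359375)
 fin [308 150  23  17 202] [[608.0, -93.0, 61.0], [612.0, -75.0, 77.0], [633.0, -57.0, 82.0]] ((614.51220703125, -76.91937255859375), (33.302066802978516, 33.62664794921875), 47.725589752197266)
 fin [308 150  23  17 202] [[609.0, -94.0, 76.0], [612.0, -76.0, 80.0], [617.0, -57.0, 82.0]] ((612.3637084960938, -74.72367095947266), (38.07919692993164, 8.739413261413574), 87.1636962890625)
 board ((656.60986328125, 37.62
[... 495 characters left out ...]
]] [399 195] [435 232]
 fin [327 210  37  33 507] [[613.0, -98.0, 60.0], [627.0, -81.0, 74.0], [653.0, -60.0, 81.0]] ((632.0745849609375, -77.74188232421875), (40.73210144042969, 42.30434799194336), 86.21143341064453)
 fin [327 210  37  33 507] [[613.0, -97.0, 76.0], [645.0, -79.0, 79.0], [653.0, -60.0, 81.0]] ((632.088134765625, -78.30762481689453), (39.689857482910156, 42.12485885620117), 85.52717590332031)
 board ((659.1727294921875, 37.583770751953125), (384.27130126953125, 121.58682250976562), 86.74518585205078)
 plate ((682.1078491210938, 56.97181701660156), (54.20011901855469, 329.3070068359375), 0.002162440912798047) [[656.0, -101.0, 24.0], [680.0, -81.0, 28.0], [708.0, 216.0, 34.0]]
```

```bash
cat >cfg.py <<'E'
import numpy as np
from scipy.spatial.transform import Rotation as Ro
a=np.deg2rad(-3.25); X=np.array([np.cos(a),np.sin(a),0]); Y=np.array([-np.sin(a),np.cos(a),0]); Z=np.array([0,0,1.])
G=np.array([.6307,-.077,0])+.0035*X   # middle of the squeezed fins
rot=lambda s:Ro.from_matrix(np.c_[np.cross(s*X,-Z),s*X,-Z]).as_rotvec()
E
python3 - <<'E'
from rig import arm
from cfg import *
c=[(np.abs(np.array(q)[5]),s,q) for s in(1,-1) if (q:=arm.solve_ik(G+.07*Z,rot(s))) is not None]
for k in c: print(k[1],np.round(k[2],2))
s=min(c,key=lambda k:k[0])[1]
def st(l):
    o=arm.get_obs();print(l,round(o["time_s"],2),np.round(o["tcp_pos"],4),np.round(o["wrist_force"],1),round(o["finger_gap"],4),o["gripper_force"])
arm.set_gripper(.085,25)
arm.move_ptp(G+.17*Z,rot(s));st("above")
arm.servo_line(G+.07*Z,feed=.08);st("down")
arm.set_gripper(.050);st("50")
arm.set_gripper(.030,25);arm.hold(.2);st("closed")
E
```

```text
1 [-0.3   0.75  1.33 -0.    1.06 -0.25]
above 2.67 [ 0.6341 -0.0781  0.1702] [ 0.6 -0.1 -0.2] 0.0848 0.0
down 4.08 [ 0.6345 -0.0773  0.0706] [ 0.1 -0.4  0.5] 0.0852 0.0
50 4.74 [ 0.6342 -0.0772  0.07  ] [ 0.8 -0.  -0.5] 0.0499 0.0
closed 5.34 [ 0.6347 -0.0772  0.0699] [ 4.6  0.1 -2.1] 0.0324 25.005576027324423
```

The gap is 32.4 mm, so the tab is fully in, and the side load is small. Next I slide 82 mm and take a picture.

```bash
python3 - <<'E'
from rig import arm
from cfg import *
import cv2
def st(l):
    o=arm.get_obs();print(l,round(o["time_s"],2),np.round(o["tcp_pos"],4),np.round(o["wrist_force"],1),round(o["finger_gap"],4),o["gripper_force"])
T=G+.07*Z
for d in(.02,.082):
    arm.servo_line(T+d*Y,feed=.05);st(d)
arm.hold(.3);st("held")
ims=[]
for n,(r,c) in(("top",(90,150)),("scene",(120,330))):
    p,d=arm.read_camera(n); np.savez(f"{n}1.npz",p=p,d=d,**arm.camera_model(n))
    ims.append(cv2.resize(p[r:r+120,c:c+200],None,fx=2,fy=2)[:, :400])
cv2.imwrite("pics/slid.png",np.hstack(ims)[...,::-1])
E
```

```text
0.02 5.89 [ 0.6359 -0.0568  0.0699] [ 5.8  1.3 -2.6] 0.0327 25.00523761846125
0.082 7.28 [0.6394 0.0046 0.0699] [ 5.1 -0.2 -1.5] 0.0325 25.006438420386985
held 7.58 [0.6394 0.0046 0.0699] [ 5.6  0.3 -2.8] 0.0325 25.006401099963114
```

View pics/slid.png

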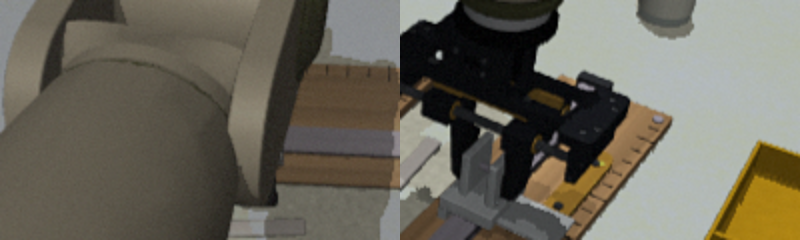

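The arm hides the stop in the top view. The scene view shows the fins between the fingers and the plate edge at the near end of the pattern. I'll release, retreat and measure.

```bash
python3 - <<'E'
from rig import arm
from cfg import *
from meas import *
arm.set_gripper(.06);arm.set_gripper(.085)
T=G+.082*Y
arm.servo_line(T+.2*Z,feed=.15)
arm.goto_joints([-1.502,.313,1.498,0,1.331,-.223])
o=arm.get_obs();print(o["time_s"],o["wrist_force"])
ims=[]
for n,(r,c) in(("top",(90,150)),("scene",(120,330))):
    p,d=arm.read_camera(n);m=arm.camera_model(n);K,R,t=m["K"],m["R"],m["t"]
    W=world(p,d,K,R,t);x,y,z=W[...,0],W[...,1],W[...,2]
    reg=(d>0)&(x>.58)&(x<.735)&(y>-.2)&(y<.29)
    q=W[reg&(z>.076)&(z<.095)]; b=cv2.minAreaRect((q[:,:2]*1000).astype(np.float32));print(n,"fins",b)
    E=np.array([688.8,23.6] if n=="top" else [692.2,20.5]); print(" y in pattern frame",(np.array(b[0])-E)@Y[:2])
    q=W[(d>0)&(x>.38)&(x<.47)&(y>-.15)&(y<.03)&(z>.076)&(z<.095)];print(" pin",cv2.minAreaRect((q[:,:2]*1000).astype(np.float32)))
    ims.append(cv2.resize(p[r:r+120,c:c+133],None,fx=3,fy=3))
cv2.imwrite("pics/end.png",np.hstack(ims)[...,::-1])
E
```

```text
12.325 [-0.12238098  0.16440908  0.51589103]
top fins ((633.9873046875, 5.131734848022461), (38.2288703918457, 41.5770149230957), 88.03044891357422)
 y in pattern frame -21.546046588506627
 pin ((423.52313232421875, -59.63417434692383), (39.07130813598633, 41.82500076293945), 89.95124816894531)
scene fins ((637.2548828125, 4.274736404418945), (42.86215591430664, 42.16205978393555), 87.64822387695312)
 y in pattern frame -19.314159882781325
 pin ((426.8736267089844, -60.23268127441406), (38.98743438720703, 42.20492172241211), 89.15611267089844)
```

View pics/end.png

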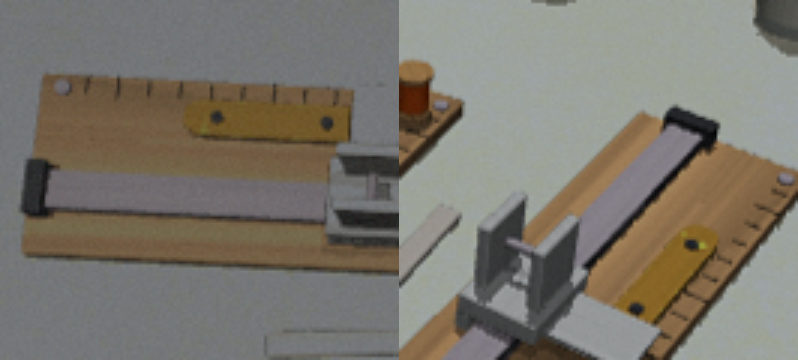

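The plate edge meets the pattern's square end (left crop, column about 350). The fins are back to about 41 mm apart, so the tab has sprung out, and the pin stop hasn't moved.

```bash
python3 -c "
from rig import arm
print(arm.close_job())"
```

```text
the job is handed in; nothing more can be done
None
```

The broad-plate stop is set and locked with its leading edge level with the pattern's square end, to within about 2 mm by both cameras; the pin stop was not moved, and the job was handed in at about 12.5 s (no verdict was returned).

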